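Wedge up the free end of a glazed tile and hold it

TASK

The two cork pads under the free end of the glazed relief tile need changing, so pick up the wooden wedge, set it flat on the plywood carrying board and slide it thin end first under that end, between the two pads, until the end of the tile has just come up off both pads: a gap of about 4 mm, and not more than 7. Finish while still gripping the wedge there, flat on the board, so that it alone holds this end up, with the far end of the tile still lying on its own pads and square against the wooden stop. Do not touch the tile with the gripper, and leave the bowl, the juglet and the magnifier where they are.

Things in the scene. Friction and masses are not known exactly. Their poses are not given: they have to be found in the camera images.
- board: Fixed plywood board, 345 x 190 mm, top 15 mm above the table. Origin: on the table, below the middle of the tile's free edge. x points from the bare apron to the tile: push the wedge in along +x. It reaches from x -140 mm (apron, where the wedge is set down) to 205 mm, and 95 mm to each side. A wooden stop bar 24 mm high has its face at x 183 mm, behind the tile's far end.
- near_pads: Two cork pads under the tile's free end, each 30 x 30 x 12 mm, fixed on the board, centred at x 25 mm, y 52 mm to either side, so a clear lane 74 mm wide lies between them. Origin: on the board's top, 15 mm above the board's origin, same axes. Pad tops are 27 mm above the table.
- far_pads: Two cork pads under the tile's far end, like the near ones, fixed on the board, centred at x 150 mm, y 52 mm to either side. Origin and axes as for near_pads.
- tile: Loose buff tile, turquoise glaze and a raised star on top, 180 (x) x 140 (y) x 22 mm, about 0.9 kg, one far corner broken off. Flat underside, lying on the four pads 27 mm above the table (12 mm above the board). Origin: middle of the lower edge of its free end; x points to the stop, z up. When the free end is raised it tips on its far pads; the stop keeps it from sliding away.
- tile_left (a point): Lower corner of the tile's free end on its +y side, 70 mm from the tile's origin. Its height is 27 mm above the table while the tile lies on the pads.
- tile_right (a point): Lower corner of the tile's free end on its -y side, 70 mm from the tile's origin. Its height is 27 mm above the table while the tile lies on the pads.
- tile_far (a point): Point on the tile's underside, on its centre line, 150 mm along its x from its origin, half-way between the middles of the two far pads; 27 mm above the table while the tile lies on them.
- wedge: Loose pale wooden wedge, 150 mm long (x), 40 mm wide (y), about 85 g. Origin: centre of its flat underside; x points to the thin end (nose), z up. 3 mm thick at the nose, 39 mm at the back, rising evenly by 0.24 mm per mm. It starts flat on the table, left or right of the board. Pushing it under the tile takes about 5 to 10 N; it does not slip back by itself.
- wedge_grip (a point): Place to grip the wedge across its 40 mm width: on its centre line, 50 mm behind its origin (25 mm from the back, 125 mm from the nose), 16.5 mm above its underside, where it is 33 mm thick.
- wedge_nose (a point): Middle of the lower edge of the wedge's thin end, on the underside, 75 mm ahead of the wedge's origin. With the wedge flat on the board, the slope meets the tile's lower edge when the nose is about 38 mm past that edge; each further mm raises the edge 0.24 mm, so a 4 mm gap needs the nose about 54 mm past it.
- bowl: Bystander: loose turquoise bowl, 110 mm across, 45 mm high, on the other side of the board from the wedge. Origin: centre of its foot.
- juglet: Bystander: loose sand-coloured juglet, 68 mm across, 88 mm high. Origin: centre of its foot.
- magnifier: Bystander: loose hand magnifier lying flat, 160 mm long, 10 mm high, black handle. Origin: near its middle, on the table.
Things that resemble listed ones, but are neither listed nor needed, are in the scene too. Of the things like the tile, leave any that is pink; of the rest the larger one is meant.

How it is judged:
By the outcome, as a careful person would: the job done as asked, in the order asked, and still so for the second after the job is handed in, while the arm keeps its last pose, push and grip.
It also fails if it takes over 51 s, if anything falls off the work surface, if the arm or the gripper's body presses on something with over 40 N, if the wrist force passes 120 N, or if a joint passes its speed limit or range.

ROBOT

A 6-joint arm with a two-finger parallel gripper is mounted at the origin on the work surface. World frame = base frame: x ahead of the robot, y to its left, z up, the work surface at z = 0. Lengths are in mm, angles in rad, forces in N, time in s.
With the tool pointing down it reaches from about 425 to 950 mm from the base axis. Payload 3.5 kg.
Tool frame: the origin (TCP) lies on the centre line of the jaws, within the pads' length; the fingertips stand 25 mm ahead of it and the grasp point (between the pads) lies 6 mm ahead of it; y points along the fingers, x is the direction in which the jaws open and shut, and the axes are right-handed (so a half turn about y gives the same grasp; the last joint's range is limited). The gripper opens to 85 mm and grips with 20 to 120 N. Pads are 22 mm wide; open, the fingers measure 114 mm over their backs; the gripper's body (76 mm by 85 mm) begins 54 mm behind the grasp point. The pads swing forward as they close: fully open they stand 13 mm farther back than shut.
Start: joints at [-1.487, 0.286, 1.577, -0, 1.279, -0.15], TCP at [156.406, -656.615, 256.325] pointing down, gripper open.
Joint ranges: [-2.77, 2.77], [-0.9, 2.22], [0.21, 2.48], [-1.53, 4.67], [0.24, 2.81], [-2.84, 2.84]. Speed limits (rad/s): [2.79, 2.79, 3.14, 3.14, 3.14, 3.14].

INTERFACE

Orientations are given as a unit quaternion [x, y, z, w].
In Python, from plant import * gives the robot as it stands.
- The arm moves only by the tool carry_out, never from a script. Its argument "motion" is a list of rows, each an object with "jaw": the opening, from 0 (shut) to 1 (fully open); "travel": the shift along the tool's x, y, z each as a share of 0.03 m, from -1 to 1, a list of three; "roll": the turn about the tool's y as a share of 4 degrees, from -1 to 1. A call has 1 to 5 rows; each row shifts and turns the commanded pose from where the row before left it, along the tool's axes as they then stand; what a row does not reach is not made up. A row lasts 1/12 s, in which the tool goes at most 41.7 mm and 7.16 degrees, less where a joint would pass 70% of its speed; a pose out of reach is approached as far as the arm can. A call with a number of a shift or a turn outside -1 to 1 is refused whole. A call with a gripper value outside its range is refused whole. The fingers move at their own pace and stop on an object; the grip force is fixed at half the most. Time passes only in rows, so rows that do not move let the fingers close. It gives the time, the measured TCP pose, the force and the opening at its end, in the units of the state.
- state(): the state, without advancing time (a new reading comes with each control period).
- get_image(name): name is "scene" or "top" or "wrist"; returns a dict with "color" (420x560x3 uint8, blue, green, red), "camera_matrix" (3x3 intrinsics, pixels), "camera_from_world" (4x4, takes a point from world to camera coordinates); the wrist camera has in their place "hand_eye" (4x4, takes a point from camera to tool coordinates, whose origin is the TCP and whose axes are the tool frame's). Camera axes: x right, y down, z forward; pixel columns grow to the right and rows downward; lengths in mm; the calibration is good to about 2 mm. A picture is of the moment at which its call begins: read the wrist's pose just before it. There is no depth.
- close_job(): hands the job in, once; it reports no verdict.
The state is a dict: "time": time; "joint_pos": joint angles; "joint_velocities": joint speeds; "joint_efforts": joint torques, N m; "position": TCP position; "eef_rot": TCP orientation; "ft_force": force on the tool from outside, world axes, zero at the start; "torque": the same for the moment, N m; "opening": finger opening in mm.
Only numpy, scipy, OpenCV 4.12 (cv2) and the standard library are available. Lean on these libraries where they do the work, as an engineer would, in place of code of your own. Each camera call takes 0.05 s, during which the arm holds its last target.

## Working session

There is one attempt and no reset: what is moved stays moved. The work goes in short steps, Python scripts to look and compute and a tool call to move; the robot and the scene stay as the last step left them, time stands still between calls to the robot, and variables do not carry over. Pictures are saved under pics/ and viewed, and the job is handed in when it is done.

Besides the shell and the picture viewer there is one more tool, called after "Emit:" as name(argument=value, ...) on one line, values as JSON. carry_out: Moves the arm, as the interface text tells. Its arguments: {"type":"object","properties":{"motion":{"type":"array","items":{"type":"object","properties":{"jaw":{"type":"number"},"travel":{"type":"array","items":{"type":"number","minimum":-1,"maximum":1}},"roll":{"type":"number","minimum":-1,"maximum":1}}}}},"required":["motion"]}

```bash
mkdir -p pics; ls
python3 - <<'E'
from plant import *
import cv2
s=state(); print(s)
for n in("scene","top","wrist"):
    d=get_image(n); cv2.imwrite(f"pics/{n}0.png",d["color"])
    print(n,[ (k,v.tolist()) for k,v in d.items() if k!="color"])
E
```

```text
pics
{'time': 0.0, 'joint_pos': array([-1.48697543e+00,  2.87209204e-01,  1.57819827e+00, -1.56416104e-05,
        1.27861362e+00, -1.50005081e-01]), 'joint_velocities': array([-0.00012535, -0.00226677,  0.00198851,  0.0007458 , -0.0002778 ,
       -0.00228282]), 'joint_efforts': array([ 2.62384128e-04, -4.05982947e+01, -2.92625070e+01, -9.63543562e-05,
        5.84950758e-03, -7.34105043e-06]), 'position': array([ 156.36868915, -656.01085848,  254.90657475]), 'eef_rot': array([-0.55428748,  0.43885229, -0.43767118,  0.55553397]), 'ft_force': array([-0.18860584, -0.12912518, -0.03222333]), 'torque': array([ 0.05489458,  0.02645341, -0.04851326]), 'opening': 85.40089351889891}
scene [('camera_matrix', [[395.82274958641455, 0.0, 286.5605322116953], [0.0, 395.82274958641455, 214.2370405511922], [0.0, 0.0, 1.0]]), ('camera_from_world', [[-0.3257568654354751, 0.9454507186357747, -0.00232448978299206, 181.15613346749547], [0.6096808442965237, 0.2081863216127898, -0.7648187521179214, -283.71641881659286], [-0.7226145118384575, -0.2505621562096588, -0.6442413159337383, 1526.642329112334], [0
[... 202 characters left out ...]
-0.9999384359319731, 0.006909793651661531, -5.572880937931333], [-0.9919434652989171, -0.009485634456695853, -0.12632570755681294, 551.9053333624599], [0.12638347420911025, -0.005757350508101491, -0.9919647525804343, 1397.5166731190368], [0.0, 0.0, 0.0, 1.0]])]
wrist [('camera_matrix', [[331.7375499988048, 0.0, 279.09958386595196], [0.0, 331.7375499988048, 210.84648345992503], [0.0, 0.0, 1.0]]), ('hand_eye', [[0.9999994600790462, 0.00039990695428108265, -0.0009591225374405092, 0.2242492706041599], [0.0010316280424679863, -0.27116707684003205, 0.9625317408696775, -118.03479262341781], [0.0001248406820811425, -0.9625322106363287, -0.2711673429864739, 68.27239327807114], [0.0, 0.0, 0.0, 1.0]])]
```

View pics/scene0.png

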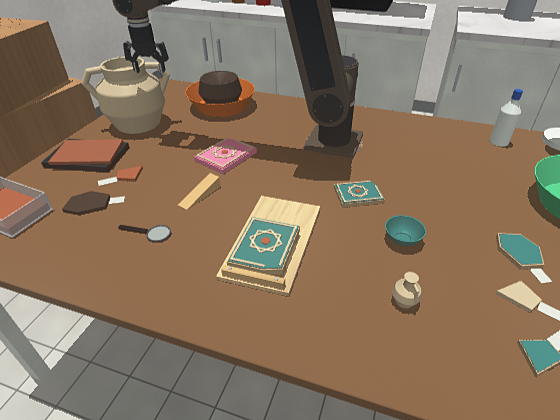

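View pics/top0.png

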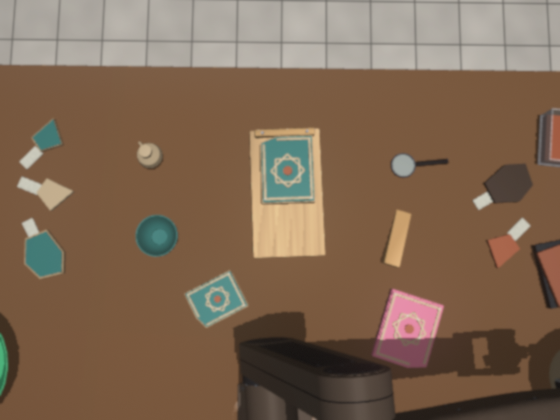

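View pics/wrist0.png

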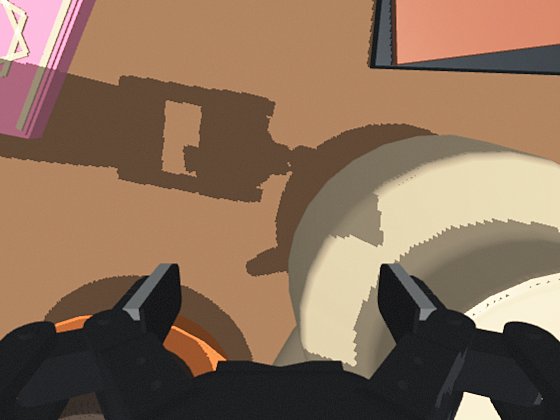

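Scene (0-based pixels, top view): the tile candidates are the board tile (287,170), a smaller teal tile (217,299) and a pink one (409,328). I choose the one on the board. The wedge is the pale piece at (398,238); the pale sherd at (53,193) is a look-alike, not a wedge. I'll check both in a crop.

```bash
cat > h.py <<'E'
import numpy as np, cv2
from scipy.spatial.transform import Rotation as R
def ray(d,uv,T=None):
    K=d["camera_matrix"]; v=np.linalg.inv(K)@np.array([uv[0],uv[1],1.])
    if T is None: M=np.linalg.inv(d["camera_from_world"])
    else: M=T@d["hand_eye"]
    return M[:3,3], M[:3,:3]@v
def onz(d,uv,z,T=None):
    o,v=ray(d,uv,T); return o+v*(z-o[2])/v[2]
def proj(d,p,T=None):
    W=d["camera_from_world"] if T is None else np.linalg.inv(T@d["hand_eye"])
    c=W[:3,:3]@np.asarray(p,float)+W[:3,3]; q=d["camera_matrix"]@c; return q[:2]/q[2]
def tool(s):
    T=np.eye(4);T[:3,:3]=R.from_quat(s["eef_rot"]).as_matrix();T[:3,3]=s["position"];return T
E
python3 - <<'E'
from h import *
a=cv2.imread("pics/top0.png");b=cv2.imread("pics/scene0.png")
c=cv2.resize(a[195:285,350:450],None,fx=4,fy=4,interpolation=cv2.INTER_CUBIC)
e=cv2.resize(b[160:220,160:240],None,fx=4.5,fy=4.5,interpolation=cv2.INTER_CUBIC)
f=cv2.resize(a[115:270,235:340],None,fx=3.4,fy=3.4,interpolation=cv2.INTER_CUBIC)
W=np.zeros((600,800,3),np.uint8)
W[:360,:400]=c; W[:f.shape[0],400:400+f.shape[1]]=f; W[330:600,20:380]=e
cv2.imwrite("pics/crop1.png",W)
E
```

```text
(no output)
```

View pics/crop1.png

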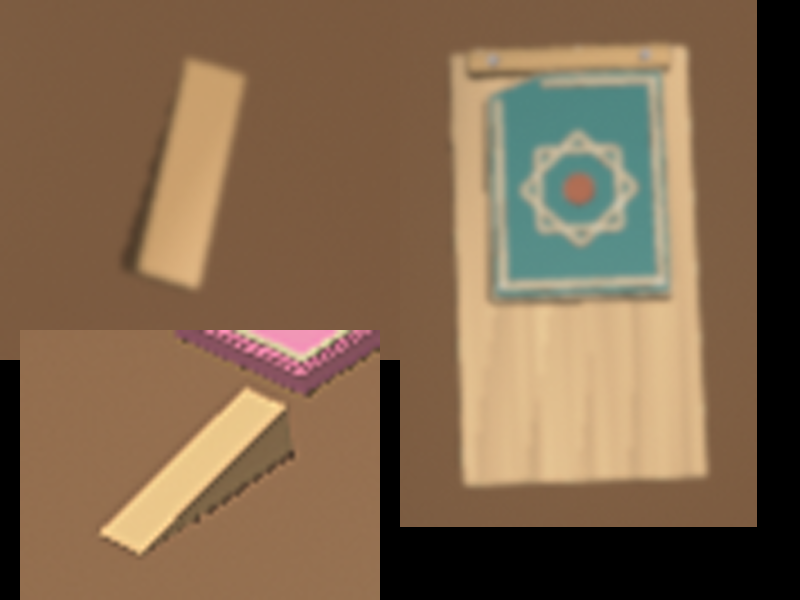

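The crop confirms it: the board tile is the large teal one with a broken far corner. The wedge's thick end is toward the robot (bottom in the top view) and its nose points away. Next I measure.

Run:
```python
from h import *
from plant import *
s=state();T=tool(s);print(np.round(T,3))
for n in("top","scene"):
    d=get_image(n); im=d["color"]; hsv=cv2.cvtColor(im,cv2.COLOR_BGR2HSV)
    m=((im[...,2]>150)&(hsv[...,0]>8)&(hsv[...,0]<28)&(hsv[...,1]>60)).astype(np.uint8)*255
    cs,_=cv2.findContours(m,cv2.RETR_EXTERNAL,cv2.CHAIN_APPROX_NONE)
    for c in cs:
        if cv2.contourArea(c)<250: continue
        r=cv2.minAreaRect(c); bp=cv2.boxPoints(r)
        ap=cv2.approxPolyDP(c,3,True)[:,0]
        print(n,cv2.contourArea(c),np.round(r[0],1),"approx",ap.tolist())
```

```text
[[ 2.32000e-01 -0.00000e+00  9.73000e-01  1.56335e+02]
 [-9.73000e-01  2.00000e-03  2.32000e-01 -6.56172e+02]
 [-2.00000e-03 -1.00000e+00  0.00000e+00  2.55238e+02]
 [ 0.00000e+00  0.00000e+00  0.00000e+00  1.00000e+00]]
top 819.5 [398.  237.9] approx [[396, 210], [385, 262], [399, 266], [410, 213]]
top 557.5 [ 52.4 190.8] approx [[46, 179], [38, 195], [50, 209], [71, 190]]
top 338.5 [147.7 153.8] approx [[139, 142], [140, 161], [154, 162], [157, 148]]
top 8969.5 [286.8 192.4] approx [[318, 128], [250, 131], [254, 257], [325, 254]]
scene 618.0 [520.8 291.8] approx [[497, 289], [531, 309], [541, 301], [521, 280]]
scene 351.5 [407.2 285.1] approx [[407, 271], [396, 281], [395, 288], [400, 295], [413, 298], [402, 283], [405, 278], [414, 282], [418, 296], [418, 275]]
scene 6014.0 [267.9 240.7] approx [[261, 195], [216, 276], [288, 292], [319, 205]]
scene 447.5 [197.8 190.3] approx [[218, 175], [210, 172], [177, 205], [186, 209]]
scene 580.0 [127.   87.3] approx [[158, 83], [148, 77], [141, 83], [129, 84], [126, 94], [122, 86], [126, 85], [104, 79], [96, 90], [106, 96], [135, 95], [138, 86], [147, 91]]
scene 457.0 [22.3 29.2] approx [[0, 38], [46, 21], [1, 17]]
```

Run:
```python
from h import *
from plant import *
d=get_image("top")
B=[onz(d,np.array(p)+o,15) for p,o in [((318,128),0.),((250,131),0.),((254,257),0.5),((325,254),0.5)]]
B=np.array(B);print(np.round(B,1));
print([np.linalg.norm(B[i]-B[(i+1)%4]).round(1) for i in range(4)])
ax=(B[0]+B[1]-B[2]-B[3]);th=np.arctan2(ax[1],ax[0]);print("board yaw",np.degrees(th))
c=B.mean(0);org=c-np.array([np.cos(th),np.sin(th),0])*32.5;print("board origin",org)
W=np.array([onz(d,p,z) for p,z in[((396,209.5),3),((385,262.5),39),((399,266.5),39),((410.5,213),3)]])
print(np.round(W,1));n=(W[0]+W[3])/2;b=(W[1]+W[2])/2
print("nose",n,"back",b,np.linalg.norm((n-b)[:2]),np.degrees(np.arctan2(*(n-b)[[1,0]])),"w",np.linalg.norm(W[0]-W[3]),np.linalg.norm(W[1]-W[2]))
u=(n-b)/np.linalg.norm((n-b)[:2]);print("grip",b+25*u)
d=get_image("scene")
for p,z in[((177,205),3),((186,209),3),((218,175.),39),((210,172),39)]: print(np.round(onz(d,p,z),1))
for p in [(261,195),(216,276),(288,292),(319,205)]: print(np.round(onz(d,p,15),1))
```

```text
[[ 773.4 -113.7   15. ]
 [ 763.1   71.7   15. ]
 [ 419.8   54.7   15. ]
 [ 429.4 -133.2   15. ]]
[np.float64(185.7), np.float64(343.7), np.float64(188.2), np.float64(344.6)]
board yaw 3.034752306662849
board origin [563.97437723 -31.86018898  15.        ]
[[ 552.8 -325.3    3. ]
 [ 409.1 -285.7   39. ]
 [ 399.  -322.    39. ]
 [ 543.7 -364.3    3. ]]
nose [ 548.253877   -344.82116275    3.        ] back [ 404.05954592 -303.84694113   39.        ] 149.9029417803291 -15.86301466605452 w 40.082711266920434 37.63715031187204
grip [ 428.10749477 -310.68039969   32.99611516]
[ 545.7 -361.     3. ]
[ 553.9 -324.8    3. ]
[ 403.9 -287.1   39. ]
[ 396.8 -319.7   39. ]
[ 429.2 -128.3   15. ]
[ 774.1 -110.6   15. ]
[763.5  75.1  15. ]
[418.8  56.8  15. ]
```

Emit:
carry_out(motion=[{"jaw": 1,"travel": [0,-0.2,0],"roll": 1},{"jaw": 1,"travel": [0,-0.2,0.4],"roll": 1},{"jaw": 1,"travel": [0,-0.2,0.8],"roll": 1},{"jaw": 1,"travel": [0,0,0.9],"roll": 1},{"jaw": 1,"travel": [0,0,0.9],"roll": 1}])

```text
time: 0.77
position: [246.7, -653.1, 275.3]
eef_rot: [0.469, -0.529, 0.529, -0.469]
ft_force: [0.7, -0.5, 0.2]
opening: 85.1
```

```bash
cat > go.py <<'E'
import sys
from h import *
from plant import *
# go.py x y z yaw : remaining shift in tool axes (shares of 30mm), roll shares
x,y,z,yaw=map(float,sys.argv[1:5])
s=state();T=tool(s)
e=T[:3,:3].T@(np.array([x,y,z])-T[:3,3])/30
cy=np.degrees(np.arctan2(T[1,2],T[0,2]))
print("t",round(s["time"],2),"pos",np.round(T[:3,3],1),"yaw",round(cy,2),"tilt",np.round(T[2,[0,2]],3),"F",np.round(s["ft_force"],1),"op",round(s["opening"],1),"q",np.round(s["joint_pos"],2))
print("need shares",np.round(e,2),"roll shares",round((cy-yaw)/4,2))
E
python3 go.py 428 -311 120 -16
```

```text
t 0.77 pos [ 246.7 -653.1  275.3] yaw -6.87 tilt [0.001 0.   ] F [ 0.7 -0.5  0.2] op 85.1 q [-1.35  0.32  1.5   0.    1.32  0.34]
need shares [-12.05   5.16   4.63] roll shares 2.28
```

Emit:
carry_out(motion=[{"jaw": 1,"travel": [-1,0,0.3],"roll": 0.5},{"jaw": 1,"travel": [-1,0,0.4],"roll": 0.5},{"jaw": 1,"travel": [-1,0,0.4],"roll": 0.5},{"jaw": 1,"travel": [-1,0,0.4],"roll": 0.5},{"jaw": 1,"travel": [-1,0,0.4],"roll": 0.3}])

```text
time: 1.18
position: [330.2, -515.0, 274.3]
eef_rot: [-0.426, 0.564, -0.564, 0.426]
ft_force: [0.2, 0.1, 1.2]
opening: 85.4
```

Emit:
carry_out(motion=[{"jaw": 1,"travel": [-1,0.4,0.4],"roll": 0},{"jaw": 1,"travel": [-1,0.6,0.3],"roll": 0},{"jaw": 1,"travel": [-1,0.6,0.3],"roll": 0},{"jaw": 1,"travel": [-1,0.6,0.3],"roll": 0},{"jaw": 1,"travel": [-0.5,0.4,0],"roll": 0}])

```text
time: 1.6
position: [405.2, -393.7, 194.5]
eef_rot: [-0.427, 0.564, -0.563, 0.428]
ft_force: [0.3, 0.1, -0.7]
opening: 85.1
```

```bash
python3 go.py 428 -311 120 -16
```

```text
t 1.6 pos [ 405.2 -393.7  194.5] yaw -15.67 tilt [-0.002 -0.001] F [ 0.3  0.1 -0.7] op 85.1 q [-0.95  0.11  1.9   0.    1.13  0.89]
need shares [-2.86  2.49 -0.01] roll shares 0.08
```

Emit:
carry_out(motion=[{"jaw": 1,"travel": [-0.7,0.3,0],"roll": 0},{"jaw": 1,"travel": [-0.7,0.3,0],"roll": 0},{"jaw": 1,"travel": [-0.7,0.3,0],"roll": 0},{"jaw": 1,"travel": [-0.4,0.3,0],"roll": 0},{"jaw": 1,"travel": [0,0,0],"roll": 0}])

```text
time: 2.02
position: [423.8, -322.0, 158.0]
eef_rot: [-0.427, 0.565, -0.562, 0.427]
ft_force: [0.4, 0.3, 0.5]
opening: 85.3
```

```bash
python3 go.py 428 -311 120 -16
python3 - <<'E'
from h import *
from plant import *
T=tool(state());d=get_image("wrist");im=d["color"].copy()
c,s=np.cos(np.radians(-15.9)),np.sin(np.radians(-15.9));R2=np.array([[c,-s],[s,c]])
g=np.array([428,-311])
for x,y,z in [(-25,20,39),(-25,-20,39),(125,20,3),(125,-20,3),(0,0,33),(-25,-20,0),(125,-20,0)]:
    p=np.r_[g+R2@[x,y],z]; q=proj(d,p,T);print(x,y,z,q.round(1));cv2.circle(im,tuple(int(v) for v in q),3,(0,0,255),-1)
cv2.imwrite("pics/w1.png",im)
E
```

```text
t 2.02 pos [ 423.8 -322.   158. ] yaw -15.66 tilt [-0.003 -0.004] F [0.4 0.3 0.5] op 85.3 q [-0.84  0.08  2.01  0.    1.06  1.  ]
need shares [-0.39  1.27  0.04] roll shares 0.08
-25 20 39 [237.5 242.2]
-25 -20 39 [289.9 242.5]
125 20 3 [237.4  35.8]
125 -20 3 [291.3  36. ]
0 0 33 [263.8 208.7]
-25 -20 0 [288.7 226.2]
125 -20 0 [291.1  36.9]
```

View pics/w1.png

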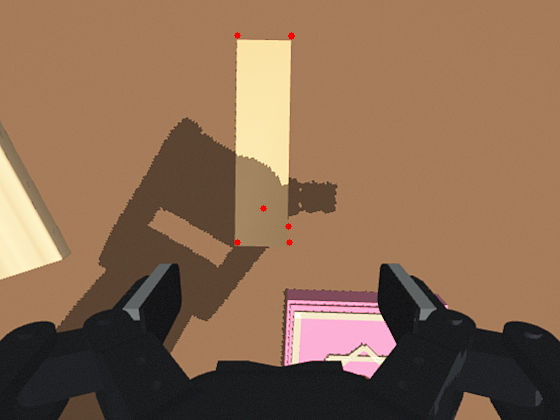

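The wrist view matches the prediction: the wedge top spans px 236–291 by 40–247, about 4 px lower than predicted, so it sits about 3.5 mm further back. I refine the grip point to (424.6, −309.5).

```bash
python3 go.py 424.6 -309.5 28 -15.9
```

```text
t 2.07 pos [ 424.  -323.8  159.3] yaw -15.7 tilt [-0.001 -0.002] F [-0.7 -0.3 -0.3] op 85.7 q [-0.84  0.08  2.   -0.    1.06  1.  ]
need shares [-0.46  4.38 -0.1 ] roll shares 0.05
```

Emit:
carry_out(motion=[{"jaw": 1,"travel": [-0.2,0.7,0],"roll": 0},{"jaw": 1,"travel": [-0.2,0.7,0],"roll": 0},{"jaw": 1,"travel": [0,0.7,0],"roll": 0},{"jaw": 1,"travel": [0,0.5,0],"roll": 0},{"jaw": 1,"travel": [0,0,0],"roll": 0}])

```text
time: 2.48
position: [426.0, -313.2, 79.6]
eef_rot: [-0.427, 0.566, -0.562, 0.426]
ft_force: [0.2, 0.5, -1.1]
opening: 85.3
```

```bash
cat > ov.py <<'E'
import sys
from h import *
from plant import *
# mean pose
ps=[];qs=[]
s=state();T=tool(s);d=get_image("wrist");im=d["color"].copy()
T2=tool(state());print(T[:3,3].round(1),T2[:3,3].round(1))
T[:3,3]=(T[:3,3]+T2[:3,3])/2
g=np.array([424.6,-309.5]);yaw=np.radians(-15.9)
c,sn=np.cos(yaw),np.sin(yaw);R2=np.array([[c,-sn],[sn,c]])
for x,y,z in [(-25,20,39),(-25,-20,39),(125,20,3),(125,-20,3),(0,0,33)]:
    q=proj(d,np.r_[g+R2@[x,y],z],T);print(q.round(1));cv2.circle(im,tuple(int(round(v)) for v in q),2,(0,0,255),-1)
cv2.imwrite(sys.argv[1],im)
E
python3 ov.py pics/w2.png;python3 go.py 424.6 -309.5 28 -15.9
```

```text
[ 426.  -313.2   79.6] [ 426.8 -314.    81.4]
[235.5 301.4]
[309.3 301.5]
[234.2   9.4]
[310.9   9.4]
[272.4 254.3]
t 2.53 pos [ 426.8 -314.    81.4] yaw -15.87 tilt [-0.001 -0.002] F [-0.1 -0.1  0.3] op 85.8 q [-0.83  0.19  2.05 -0.    0.91  1.02]
need shares [-0.12  1.78 -0.11] roll shares 0.01
```

View pics/w2.png

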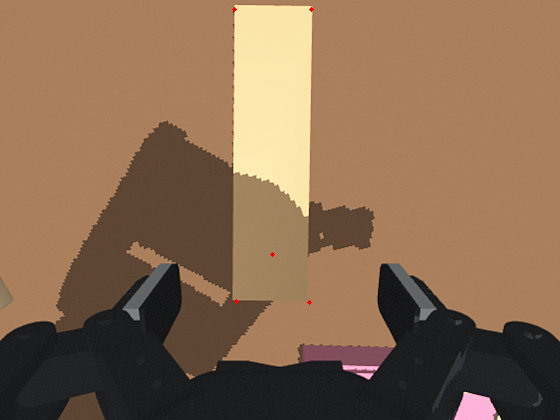

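Emit:
carry_out(motion=[{"jaw": 1,"travel": [-0.1,0.5,0],"roll": 0},{"jaw": 1,"travel": [0,0.5,-0.05],"roll": 0},{"jaw": 1,"travel": [0,0.4,-0.05],"roll": 0},{"jaw": 1,"travel": [0,0.3,0],"roll": 0},{"jaw": 1,"travel": [0,0,0],"roll": 0}])

```text
time: 2.95
position: [424.8, -309.6, 30.2]
eef_rot: [-0.426, 0.565, -0.563, 0.426]
ft_force: [-0.2, 0.6, -0.3]
opening: 85.4
```

```bash
python3 ov.py pics/w3.png;python3 go.py 424.6 -309.5 28 -15.9
```

```text
[ 424.8 -309.6   30.2] [ 425.3 -309.9   31. ]
[227.4 364.1]
[328.6 364.3]
[225.4 -38. ]
[331.8 -37.9]
[278.1 299.9]
t 3.0 pos [ 425.3 -309.9   31. ] yaw -15.83 tilt [-0.001 -0.001] F [0.1 0.4 0.2] op 85.6 q [-0.82  0.27  2.07 -0.    0.81  1.02]
need shares [-0.01  0.1  -0.02] roll shares 0.02
```

View pics/w3.png

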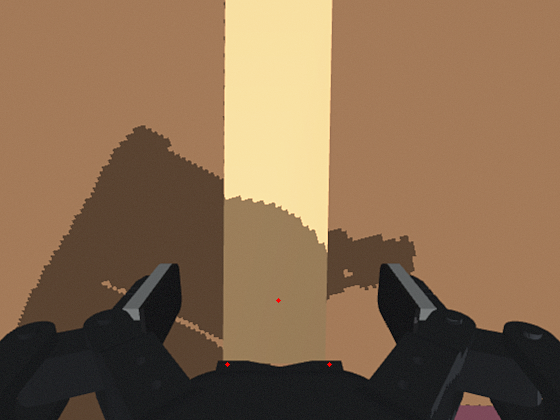

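Emit:
carry_out(motion=[{"jaw": 1,"travel": [-0.04,0.05,0],"roll": 0},{"jaw": 0,"travel": [0,0,0],"roll": 0},{"jaw": 0,"travel": [0,0,0],"roll": 0},{"jaw": 0,"travel": [0,0,0],"roll": 0},{"jaw": 0,"travel": [0,0,0],"roll": 0}])

```text
time: 3.42
position: [426.1, -308.8, 30.5]
eef_rot: [0.426, -0.564, 0.564, -0.427]
ft_force: [-5.0, 3.9, 37.9]
opening: 39.2
```

Emit:
carry_out(motion=[{"jaw": 0,"travel": [0,0,0],"roll": 0},{"jaw": 0,"travel": [0,0,0],"roll": 0},{"jaw": 0,"travel": [0,0,0],"roll": 0},{"jaw": 0,"travel": [0,0,0],"roll": 0}])

```text
time: 3.75
position: [426.3, -309.0, 30.5]
eef_rot: [0.426, -0.563, 0.564, -0.427]
ft_force: [-0.1, 0.1, 5.3]
opening: 39.1
```

```bash
python3 ov.py pics/w4.png;python3 go.py 424.6 -309.5 28 -15.9
```

```text
[ 426.3 -309.    30.5] [ 426.3 -309.    30.5]
[230.  366.6]
[331.1 366.7]
[228.4 -34.2]
[334.3 -34. ]
[280.7 302.4]
t 3.8 pos [ 426.3 -309.    30.5] yaw -15.8 tilt [0.001 0.001] F [ 0.1 -0.3  5.5] op 39.3 q [-0.82  0.27  2.07  0.    0.8   1.03]
need shares [ 0.03  0.08 -0.05] roll shares 0.03
```

View pics/w4.png

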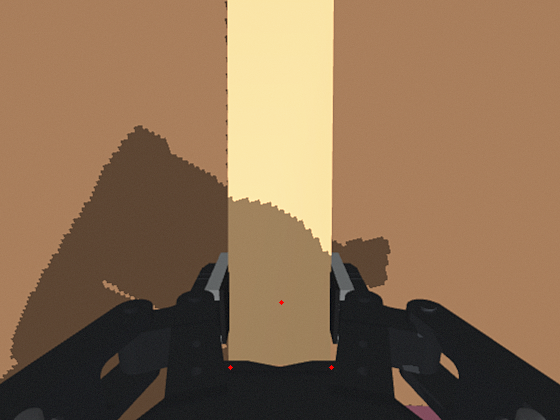

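Emit:
carry_out(motion=[{"jaw": 0,"travel": [0,-0.3,0],"roll": 0},{"jaw": 0,"travel": [0,-0.6,0],"roll": 0},{"jaw": 0,"travel": [0,-0.8,0],"roll": 0},{"jaw": 0,"travel": [0,-0.8,0],"roll": 0},{"jaw": 0,"travel": [0,0,0],"roll": 0}])

```text
time: 4.22
position: [427.7, -310.4, 109.5]
eef_rot: [0.426, -0.561, 0.567, -0.427]
ft_force: [0.4, -1.2, -0.5]
opening: 38.7
```

```bash
python3 ov.py pics/w5.png;python3 go.py 431 -39 105 3
```

```text
[ 427.7 -310.4  109.5] [ 426.9 -309.6  107.4]
[246.5 278.5]
[310.7 278.5]
[245.9  26.1]
[311.8  26.3]
[278.6 237.3]
t 4.27 pos [ 426.9 -309.6  107.4] yaw -15.8 tilt [0.003 0.004] F [-0.6  0.1 -0.8] op 39.6 q [-0.82  0.14  2.05 -0.    0.95  1.03]
need shares [-8.72  0.05 -2.32] roll shares -4.7
```

View pics/w5.png

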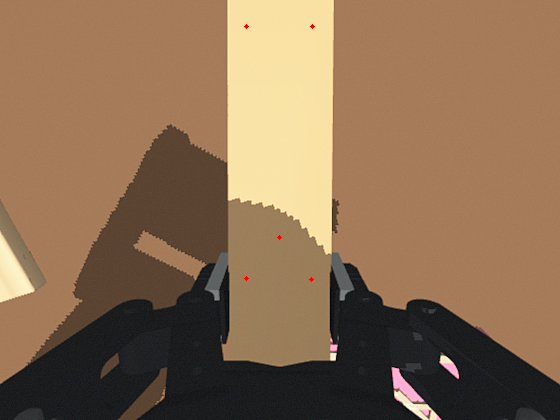

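Emit:
carry_out(motion=[{"jaw": 0,"travel": [-0.5,0,0],"roll": -0.9},{"jaw": 0,"travel": [-0.8,0,0],"roll": -1},{"jaw": 0,"travel": [-0.8,0,0],"roll": -1},{"jaw": 0,"travel": [-0.8,0,0],"roll": -1},{"jaw": 0,"travel": [-0.8,0,-0.3],"roll": -0.8}])

```text
time: 4.68
position: [431.1, -197.4, 103.4]
eef_rot: [-0.514, 0.487, -0.485, 0.514]
ft_force: [-0.5, -0.9, -1.5]
opening: 38.9
```

```bash
python3 go.py 431 -39 105 3
```

```text
t 4.68 pos [ 431.1 -197.4  103.4] yaw 3.19 tilt [-0.002 -0.001] F [-0.5 -0.9 -1.5] op 38.9 q [-0.64  0.03  2.17  0.    0.94  0.87]
need shares [-5.27 -0.04  0.29] roll shares 0.05
```

Emit:
carry_out(motion=[{"jaw": 0,"travel": [-0.8,0,0],"roll": 0},{"jaw": 0,"travel": [-0.8,0,0],"roll": 0},{"jaw": 0,"travel": [-0.8,0,0.2],"roll": 0},{"jaw": 0,"travel": [-0.8,0,0.2],"roll": 0},{"jaw": 0,"travel": [-0.8,0,0],"roll": 0}])

```text
time: 5.1
position: [436.2, -76.9, 103.4]
eef_rot: [0.513, -0.488, 0.486, -0.513]
ft_force: [0.8, 0.7, -0.4]
opening: 39.3
```

Emit:
carry_out(motion=[{"jaw": 0,"travel": [-0.6,0,0],"roll": 0},{"jaw": 0,"travel": [-0.4,0,0],"roll": 0},{"jaw": 0,"travel": [0,0,0],"roll": 0},{"jaw": 0,"travel": [0,0,0],"roll": 0}])

```text
time: 5.43
position: [434.3, -47.9, 103.5]
eef_rot: [0.514, -0.487, 0.485, -0.513]
ft_force: [0.2, 0.1, -0.8]
opening: 39.1
```

```bash
python3 go.py 431 -39 60 3
python3 - <<'E'
from h import *
from plant import *
import cv2
T=tool(state());d=get_image("wrist");cv2.imwrite("pics/w6.png",d["color"])
np.savez("w6.npz",T=T)
d=get_image("top");cv2.imwrite("pics/t6.png",d["color"][100:300,200:400].repeat(3,0).repeat(3,1))
d=get_image("scene");cv2.imwrite("pics/s6.png",cv2.resize(d["color"][150:310,180:380],None,fx=3.7,fy=3.7,interpolation=cv2.INTER_CUBIC))
E
```

```text
t 5.43 pos [434.3 -47.9 103.5] yaw 3.09 tilt [-0.001 -0.003] F [ 0.2  0.1 -0.8] op 39.1 q [-0.34 -0.05  2.26 -0.    0.94  1.17]
need shares [-0.3   1.45 -0.09] roll shares 0.02
```

View pics/w6.png

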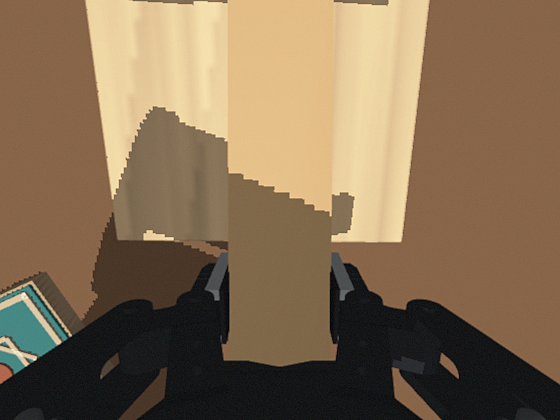

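View pics/t6.png

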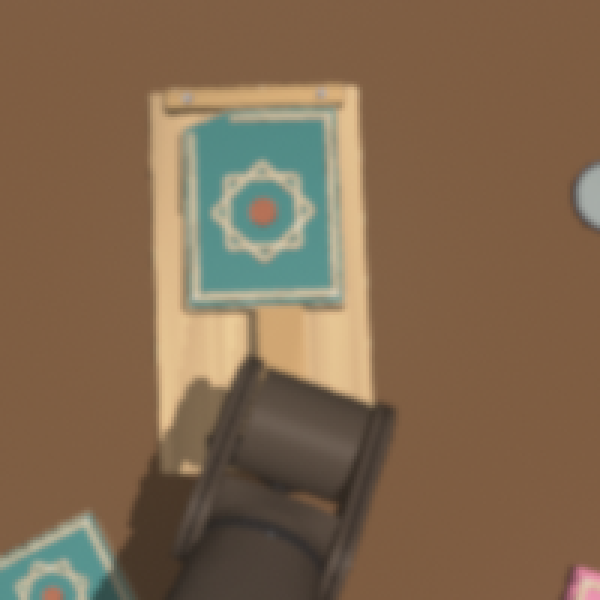

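View pics/s6.png

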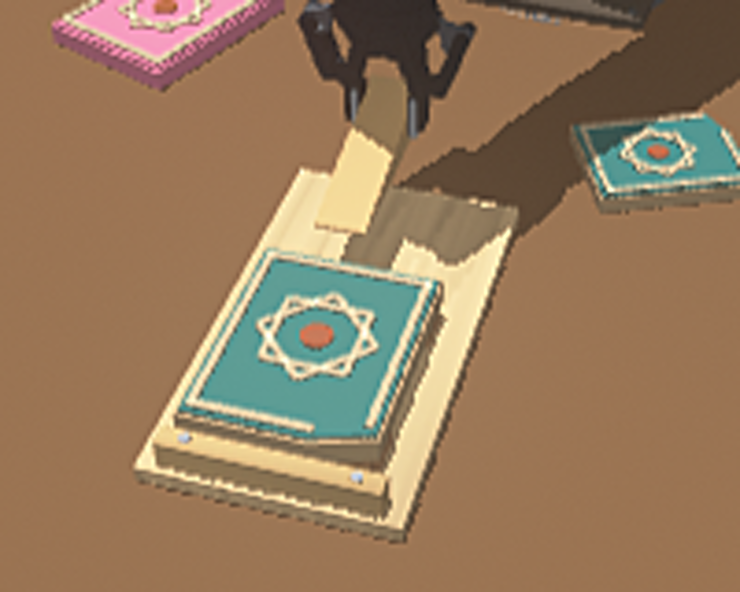

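Run:
```python
from h import *
from plant import *
d=get_image("wrist");T=np.load("w6.npz")["T"];im=d["color"]
u=np.array([np.cos(np.radians(3.03)),np.sin(np.radians(3.03))]);v=np.array([-u[1],u[0]])
o=np.array([564,-31.9])
for p,z in [((117,240.5),15),((403,242),15),((86,0),15),((429,0),15),((135,0),27),((175,3),27),((350,3),27),((388,4),27)]:
    w=onz(d,p,z,T); print(p,z,w.round(1),"board",((w[:2]-o)@u).round(1),((w[:2]-o)@v).round(1))
cv2.imwrite("pics/c6.png",cv2.resize(im[:40,80:440],None,fx=2.2,fy=8,interpolation=cv2.INTER_NEAREST))
```

```text
(117, 240.5) 15 [417.8  59.   15. ] board -141.2 98.5
(403, 242) 15 [ 427.2 -130.7   15. ] board -141.9 -91.5
(86, 0) 15 [558.4  64.8  15. ] board -0.5 96.9
(429, 0) 15 [ 568.4 -122.8   15. ] board -0.4 -91.0
(135, 0) 27 [556.5  33.2  27. ] board -4.0 65.4
(175, 3) 27 [556.2  12.6  27. ] board -5.4 44.8
(350, 3) 27 [561.1 -77.8  27. ] board -5.3 -45.7
(388, 4) 27 [561.7 -97.4  27. ] board -5.8 -65.3
```

View pics/c6.png

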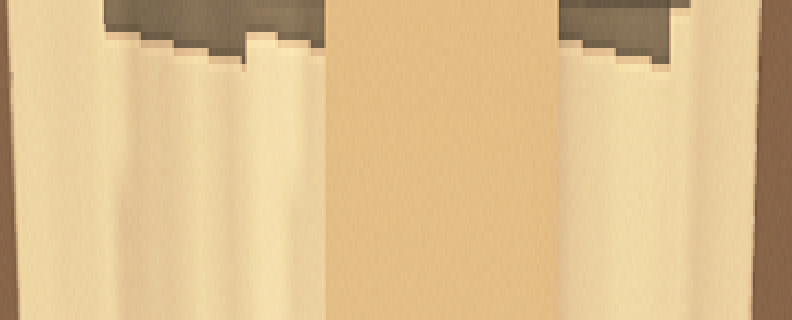

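Emit:
carry_out(motion=[{"jaw": 0,"travel": [-0.2,0.4,-0.1],"roll": 0},{"jaw": 0,"travel": [-0.2,0.5,0],"roll": 0},{"jaw": 0,"travel": [0,0.5,0],"roll": 0},{"jaw": 0,"travel": [0,0.3,0],"roll": 0},{"jaw": 0,"travel": [0,0,0],"roll": 0}])

```text
time: 6.05
position: [430.3, -36.8, 51.9]
eef_rot: [0.513, -0.488, 0.486, -0.512]
ft_force: [-0.3, 1.1, -0.5]
opening: 38.9
```

```bash
python3 go.py 431.5 -36 45.5 3
python3 - <<'E'
from h import *
from plant import *
import cv2
T=tool(state());d=get_image("wrist");cv2.imwrite("pics/w7.png",d["color"])
d=get_image("scene");cv2.imwrite("pics/s7.png",cv2.resize(d["color"][170:250,230:330],None,fx=7,fy=7,interpolation=cv2.INTER_CUBIC))
E
```

```text
t 6.05 pos [430.3 -36.8  51.9] yaw 2.94 tilt [-0.002 -0.004] F [-0.3  1.1 -0.5] op 38.9 q [-0.32  0.04  2.28 -0.    0.82  1.2 ]
need shares [-0.02  0.21  0.04] roll shares -0.02
```

View pics/w7.png

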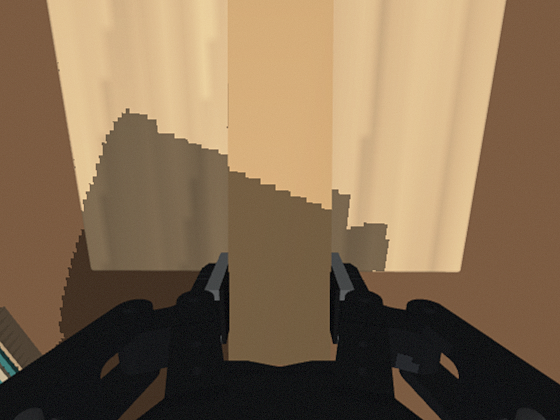

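View pics/s7.png

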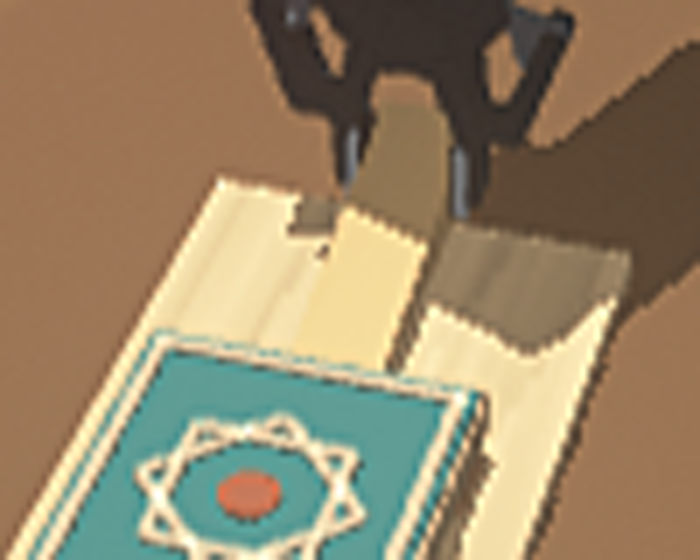

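Emit:
carry_out(motion=[{"jaw": 0,"travel": [0,0.1,0],"roll": 0},{"jaw": 0,"travel": [0,0.05,0],"roll": 0},{"jaw": 0,"travel": [0,0,0],"roll": 0},{"jaw": 0,"travel": [0,0,0],"roll": 0}])

```text
time: 6.48
position: [432.1, -36.8, 49.7]
eef_rot: [-0.513, 0.487, -0.487, 0.513]
ft_force: [0.4, 0.9, -0.1]
opening: 38.8
```

```bash
python3 go.py 431.5 -36 45.5 3
```

```text
t 6.48 pos [432.1 -36.8  49.7] yaw 2.99 tilt [0.    0.001] F [ 0.4  0.9 -0.1] op 38.8 q [-0.32  0.05  2.28  0.    0.81  1.2 ]
need shares [-0.03  0.14 -0.02] roll shares -0.0
```

Emit:
carry_out(motion=[{"jaw": 0,"travel": [0,0.06,0],"roll": 0},{"jaw": 0,"travel": [0,0,0],"roll": 0},{"jaw": 0,"travel": [0,0,0],"roll": 0}])

```text
time: 6.73
position: [431.8, -36.7, 47.5]
eef_rot: [0.513, -0.487, 0.487, -0.513]
ft_force: [-0.2, 0.1, -2.1]
opening: 39.1
```

Emit:
carry_out(motion=[{"jaw": 0,"travel": [0,0.04,0],"roll": 0},{"jaw": 0,"travel": [0,0,0],"roll": 0},{"jaw": 0,"travel": [0,0,0],"roll": 0}])

```text
time: 6.98
position: [431.7, -36.7, 46.3]
eef_rot: [0.513, -0.487, 0.487, -0.513]
ft_force: [0.2, 0.6, -1.5]
opening: 39.2
```

Emit:
carry_out(motion=[{"jaw": 0,"travel": [0,0,0],"roll": 0}])

```text
time: 7.07
position: [431.8, -36.7, 46.3]
eef_rot: [0.513, -0.487, 0.487, -0.513]
ft_force: [-0.3, 0.1, -1.0]
opening: 39.0
```

```bash
python3 go.py 431.5 -36 45.5 3
```

```text
t 7.07 pos [431.8 -36.7  46.3] yaw 3.0 tilt [-0. -0.] F [-0.3  0.1 -1. ] op 39.0 q [-0.32  0.05  2.28 -0.    0.8   1.2 ]
need shares [-0.02  0.03 -0.01] roll shares -0.0
```

Still no contact, so I creep down until the force shows it.

Emit:
carry_out(motion=[{"jaw": 0,"travel": [0,0.04,0],"roll": 0},{"jaw": 0,"travel": [0,0,0],"roll": 0},{"jaw": 0,"travel": [0,0,0],"roll": 0}])

```text
time: 7.32
position: [432.1, -36.8, 45.5]
eef_rot: [-0.513, 0.487, -0.487, 0.513]
ft_force: [-1.6, -0.1, 2.7]
opening: 39.1
```

Emit:
carry_out(motion=[{"jaw": 0,"travel": [0,0.02,0],"roll": 0},{"jaw": 0,"travel": [0,0,0],"roll": 0},{"jaw": 0,"travel": [0,0,0],"roll": 0}])

```text
time: 7.57
position: [432.2, -36.8, 45.5]
eef_rot: [0.513, -0.487, 0.487, -0.513]
ft_force: [-4.0, 0.0, 8.1]
opening: 39.1
```

Contact at Fz ≈ 8 N, so the wedge is on the board. Now I slide it in.

Emit:
carry_out(motion=[{"jaw": 0,"travel": [0,0,0.2],"roll": 0},{"jaw": 0,"travel": [0,0,0.3],"roll": 0},{"jaw": 0,"travel": [0,0,0.3],"roll": 0},{"jaw": 0,"travel": [0,0,0.2],"roll": 0},{"jaw": 0,"travel": [0,0,0],"roll": 0}])

```text
time: 7.98
position: [463.7, -35.6, 45.5]
eef_rot: [-0.512, 0.486, -0.488, 0.513]
ft_force: [0.8, 0.6, 7.5]
opening: 38.9
```

```bash
python3 go.py 491 -32.8 45.5 3
python3 - <<'E'
from h import *
from plant import *
import cv2
T=tool(state());d=get_image("wrist");cv2.imwrite("pics/w8.png",d["color"]);np.savez("w8.npz",T=T)
E
```

```text
t 7.98 pos [463.7 -35.6  45.5] yaw 3.0 tilt [0.001 0.003] F [0.8 0.6 7.5] op 38.9 q [-0.3   0.12  2.21  0.    0.81  1.22]
need shares [-0.04  0.    0.91] roll shares -0.0
```

View pics/w8.png

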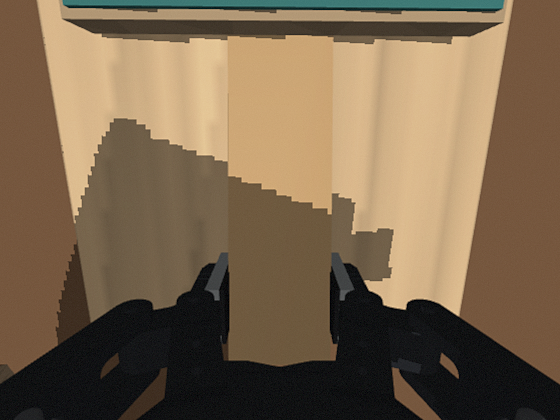

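Run:
```python
from h import *
im=cv2.imread("pics/w8.png")
a=cv2.resize(im[:50,40:170],None,fx=6,fy=6,interpolation=cv2.INTER_NEAREST)
b=cv2.resize(im[:50,400:530],None,fx=6,fy=6,interpolation=cv2.INTER_NEAREST)
cv2.imwrite("pics/c8.png",np.vstack([a,b])[:600])
```

```text
(no output)
```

View pics/c8.png

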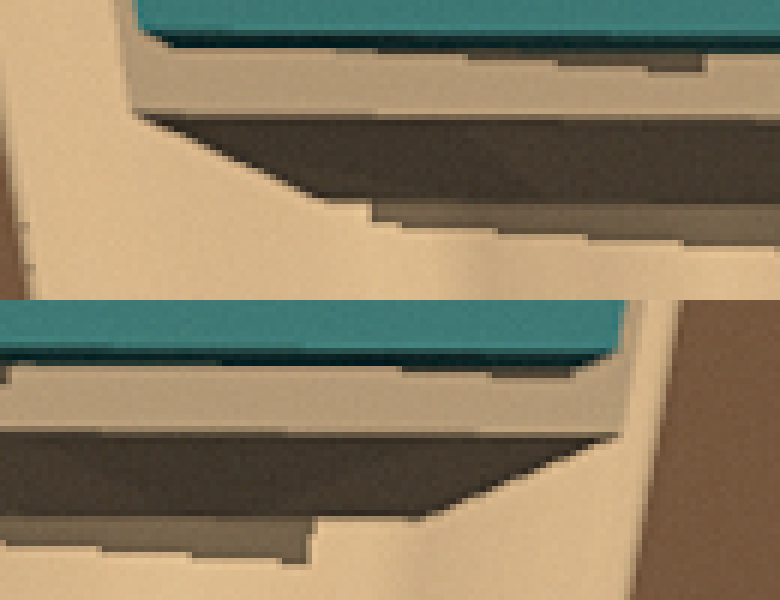

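```bash
cat > edge.py <<'E'
from h import *
from scipy.optimize import brentq
def edge(d,T,L,Rr):
    f=lambda z:np.linalg.norm(onz(d,L,z,T)-onz(d,Rr,z,T))-140
    z=brentq(f,0,60)
    out=[]
    for zz in (27,z):
        l,r=onz(d,L,zz,T),onz(d,Rr,zz,T); m=(l+r)/2
        e=l-r; yaw=np.degrees(np.arctan2(-e[0],e[1]))
        t=np.linalg.inv(T)@np.r_[m,1]
        out.append((round(zz,2),m.round(1),"edge yaw",round(yaw,2),"in tool",t[:3].round(1)))
    return out
E
python3 - <<'E'
from edge import *
from plant import *
d=get_image("wrist");T=np.load("w8.npz")["T"]
for o in edge(d,T,(62.2,19.5),(503.3,22.7)):print(o)
E
```

```text
(27, array([566.2, -31.8,  27. ]), 'edge yaw', np.float64(2.64), 'in tool', array([  1.6,  18.8, 102.5]))
(46.18, array([561.3, -31.9,  46.2]), 'edge yaw', np.float64(2.64), 'in tool', array([ 1.4, -0.4, 97.7]))
```

Run:
```python
from edge import *
from plant import *
d=get_image("wrist");T=np.load("w8.npz")["T"]
for o in edge(d,T,(93.5,33.3),(472.,36)):print(o)
```

```text
(27, array([561.7, -32. ,  27. ]), 'edge yaw', np.float64(2.64), 'in tool', array([ 1.6, 18.8, 98. ]))
(28.08, array([561.4, -32. ,  28.1]), 'edge yaw', np.float64(2.64), 'in tool', array([ 1.6, 17.7, 97.8]))
```

Emit:
carry_out(motion=[{"jaw": 0,"travel": [0,0,0.15],"roll": 0},{"jaw": 0,"travel": [0,0,0.15],"roll": 0},{"jaw": 0,"travel": [0,0,0],"roll": 0}])

```text
time: 8.38
position: [471.0, -34.9, 45.5]
eef_rot: [0.513, -0.487, 0.487, -0.513]
ft_force: [-3.6, -0.9, 9.5]
opening: 38.9
```

Emit:
carry_out(motion=[{"jaw": 0,"travel": [0,0,0.05],"roll": 0},{"jaw": 0,"travel": [0,0,0],"roll": 0}])

```text
time: 8.55
position: [471.6, -34.8, 45.5]
eef_rot: [0.514, -0.487, 0.486, -0.512]
ft_force: [-5.7, -0.7, 12.6]
opening: 39.1
```

Emit:
carry_out(motion=[{"jaw": 0,"travel": [0,0,0.05],"roll": 0},{"jaw": 0,"travel": [0,0,0],"roll": 0}])

```text
time: 8.72
position: [473.0, -34.7, 45.5]
eef_rot: [0.514, -0.487, 0.486, -0.512]
ft_force: [-5.7, -0.3, 13.5]
opening: 39.1
```

Emit:
carry_out(motion=[{"jaw": 0,"travel": [0,0,0.05],"roll": 0},{"jaw": 0,"travel": [0,0,0],"roll": 0}])

```text
time: 8.88
position: [474.4, -34.6, 45.5]
eef_rot: [0.514, -0.487, 0.486, -0.512]
ft_force: [-5.8, -1.1, 13.5]
opening: 39.6
```

Emit:
carry_out(motion=[{"jaw": 0,"travel": [0,0,0.05],"roll": 0},{"jaw": 0,"travel": [0,0,0],"roll": 0}])

```text
time: 9.05
position: [475.0, -34.6, 45.5]
eef_rot: [0.515, -0.488, 0.485, -0.512]
ft_force: [-10.0, -1.1, 16.8]
opening: 39.0
```

```bash
python3 go.py 491 -33.5 45.5 2.8
cat > pic.py <<'E'
import sys
from h import *
from plant import *
s=state();T=tool(s);d=get_image("wrist");im=d["color"];n=sys.argv[1];np.savez(n+".npz",T=T,im=im)
cv2.imwrite(f"pics/{n}.png",im)
print(s["torque"])
E
python3 pic.py w9
```

```text
t 9.05 pos [475.  -34.6  45.5] yaw 3.07 tilt [ 0.    -0.006] F [-10.   -1.1  16.8] op 39.0 q [-0.29  0.15  2.18 -0.    0.82  1.23]
need shares [-0.01 -0.    0.53] roll shares 0.07
[-0.31245008  1.10261639 -0.04874867]
```

View pics/w9.png

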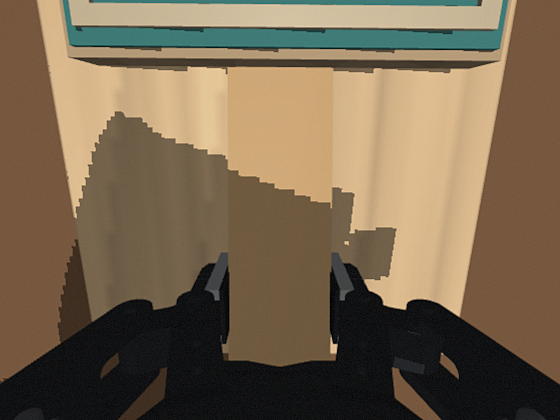

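Emit:
carry_out(motion=[{"jaw": 0,"travel": [0,-0.01,0.1],"roll": 0},{"jaw": 0,"travel": [0,0,0.1],"roll": 0},{"jaw": 0,"travel": [0,0,0],"roll": 0}])

```text
time: 9.35
position: [480.5, -34.1, 45.5]
eef_rot: [0.515, -0.488, 0.485, -0.511]
ft_force: [-11.3, -0.5, 17.1]
opening: 38.8
```

Emit:
carry_out(motion=[{"jaw": 0,"travel": [0,0,0.1],"roll": 0},{"jaw": 0,"travel": [0,0,0],"roll": 0},{"jaw": 0,"travel": [0,0,0],"roll": 0}])

```text
time: 9.6
position: [483.3, -33.8, 45.5]
eef_rot: [0.515, -0.488, 0.484, -0.511]
ft_force: [-10.9, -1.5, 17.2]
opening: 39.2
```

```bash
python3 go.py 491 -33.5 45.5 2.8; python3 pic.py w10
python3 - <<'E'
from h import *
o=[]
for n in("w9","w10"):
    im=np.load(n+".npz")["im"]
    for x in(50,430): o.append(cv2.resize(im[35:110,x:x+100],None,fx=4,fy=4,interpolation=cv2.INTER_NEAREST))
cv2.imwrite("pics/c10.png",np.vstack([np.hstack(o[:2]),np.hstack(o[2:])]))
E
```

```text
t 9.6 pos [483.3 -33.8  45.5] yaw 3.08 tilt [-0.    -0.007] F [-10.9  -1.5  17.2] op 39.2 q [-0.28  0.17  2.16 -0.    0.82  1.24]
need shares [ 0.   -0.    0.26] roll shares 0.07
[-0.2691662   1.18436794 -0.04989317]
```

View pics/c10.png

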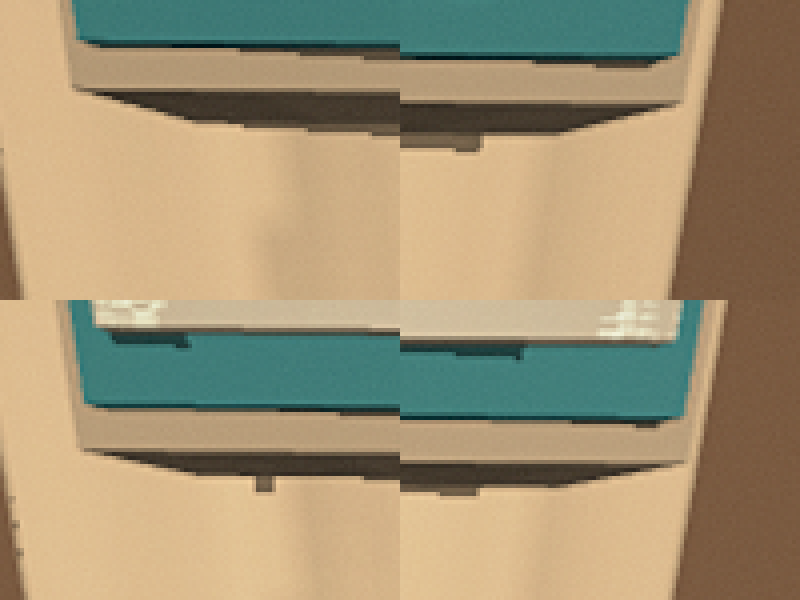

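View pics/w10.png

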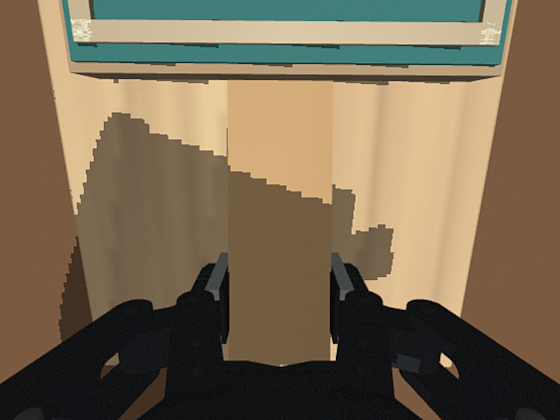

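Run:
```python
from edge import *
from plant import *
d=get_image("wrist")
for n,L,Rr in[("w8",(93.5,33.3),(472.,36)),("w9",(97.5,64.8),(470,68.2)),("w10",(98.2,78.3),(470.5,81.7)),
 ("w8",(62.2,19.5),(503.3,22.7)),("w9",(68.7,57),(500.2,60.5)),("w10",(69.5,72.5),(501.5,75.7))]:
    print(n,*edge(d,np.load(n+".npz")["T"],L,Rr),sep="\n  ")
```

```text
w8
  (27, array([561.7, -32. ,  27. ]), 'edge yaw', np.float64(2.64), 'in tool', array([ 1.6, 18.8, 98. ]))
  (28.08, array([561.4, -32. ,  28.1]), 'edge yaw', np.float64(2.64), 'in tool', array([ 1.6, 17.7, 97.7]))
w9
  (27, array([561.8, -31.9,  27. ]), 'edge yaw', np.float64(2.58), 'in tool', array([ 2. , 18. , 86.9]))
  (28.31, array([561.6, -31.9,  28.3]), 'edge yaw', np.float64(2.58), 'in tool', array([ 2. , 16.7, 86.7]))
w10
  (27, array([565.2, -31.6,  27. ]), 'edge yaw', np.float64(2.59), 'in tool', array([ 2.2, 17.9, 82.1]))
  (29.51, array([565. , -31.6,  29.5]), 'edge yaw', np.float64(2.59), 'in tool', array([ 2.2, 15.4, 81.8]))
w8
  (27, array([566.2, -31.8,  27. ]), 'edge yaw', np.float64(2.64), 'in tool', array([  1.6,  18.8, 102.5]))
  (46.18, array([561.3, -31.9,  46.2]), 'edge yaw', np.float64(2.64), 'in tool', array([ 1.4, -0.4, 97.7]))
w9
  (27, array([564.5, -32. ,  27. ]), 'edge yaw', np.float64(2.64), 'in tool', array([ 2.2, 18. , 89.6]))
  (46.05, array([561.6, -31.9,  46. ]), 'edge yaw', np.float64(2.64), 'in tool', array([ 2. , -1.1, 86.6]))
w10
  (27, array([567.3, -32. ,  27. ]), 'edge yaw', np.float64(2.68), 'in tool', array([ 2.6, 17.9, 84.2]))
  (47.43, array([565.1, -31.7,  47.4]), 'edge yaw', np.float64(2.68), 'in tool', array([ 2.3, -2.5, 81.8]))
```

The tile first slid about 3 mm to the stop, and now it is lifting (~1.2 mm). I need roughly 12 mm more.

Emit:
carry_out(motion=[{"jaw": 0,"travel": [0,0,0.1],"roll": 0},{"jaw": 0,"travel": [0,0,0.1],"roll": 0},{"jaw": 0,"travel": [0,0,0],"roll": 0}])

```text
time: 9.95
position: [489.3, -33.5, 45.5]
eef_rot: [0.515, -0.488, 0.484, -0.511]
ft_force: [-11.1, -0.5, 15.7]
opening: 39.1
```

Emit:
carry_out(motion=[{"jaw": 0,"travel": [0,0,0.1],"roll": 0},{"jaw": 0,"travel": [0,0,0],"roll": 0},{"jaw": 0,"travel": [0,0,0],"roll": 0}])

```text
time: 10.2
position: [492.2, -33.4, 45.5]
eef_rot: [0.515, -0.488, 0.484, -0.511]
ft_force: [-11.6, -1.3, 17.2]
opening: 39.3
```

```bash
python3 go.py 491 -33.5 45.5 2.8; python3 pic.py w11
python3 - <<'E'
from h import *
o=[]
im=np.load("w11.npz")["im"]
for x in(50,430): o.append(cv2.resize(im[60:135,x:x+100],None,fx=4,fy=4,interpolation=cv2.INTER_NEAREST))
cv2.imwrite("pics/c11.png",np.hstack(o))
E
```

```text
t 10.2 pos [492.2 -33.4  45.5] yaw 3.07 tilt [-0.001 -0.007] F [-11.6  -1.3  17.2] op 39.3 q [-0.27  0.18  2.14 -0.    0.83  1.25]
need shares [ 0.    0.   -0.04] roll shares 0.07
[-0.28339528  1.1907562   0.04604926]
```

View pics/c11.png

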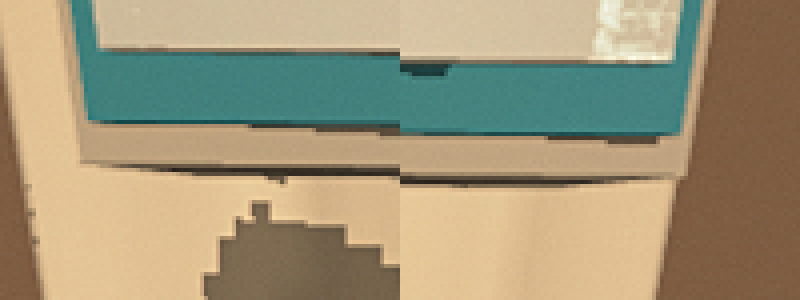

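View pics/w11.png

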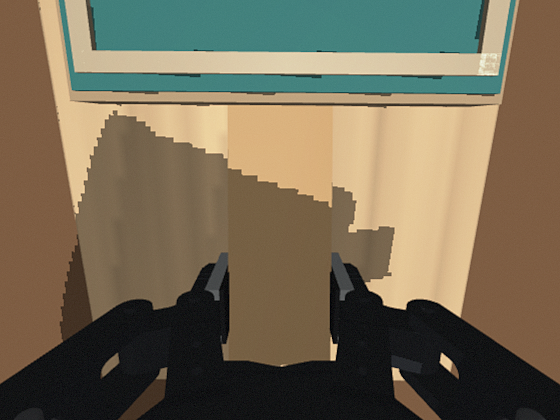

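Run:
```python
from edge import *
from plant import *
d=get_image("wrist")
for n,L,Rr in[("w11",(98.2,103.5),(469.5,106.9)),("w11",(70,100.5),(501.3,104.5))]:
    print(n,*edge(d,np.load(n+".npz")["T"],L,Rr),sep="\n  ")
```

```text
w11
  (27, array([564.9, -31.5,  27. ]), 'edge yaw', np.float64(2.58), 'in tool', array([ 2.1, 18. , 72.9]))
  (31.79, array([564.8, -31.4,  31.8]), 'edge yaw', np.float64(2.58), 'in tool', array([ 2. , 13.2, 72.7]))
w11
  (27, array([566. , -32.2,  27. ]), 'edge yaw', np.float64(2.57), 'in tool', array([ 2.8, 17.9, 73.9]))
  (49.81, array([565.2, -31.8,  49.8]), 'edge yaw', np.float64(2.57), 'in tool', array([ 2.4, -4.9, 72.9]))
```

Emit:
carry_out(motion=[{"jaw": 0,"travel": [0,0,0.06],"roll": 0},{"jaw": 0,"travel": [0,0,0],"roll": 0},{"jaw": 0,"travel": [0,0,0],"roll": 0},{"jaw": 0,"travel": [0,0,0],"roll": 0},{"jaw": 0,"travel": [0,0,0],"roll": 0}])

```text
time: 10.72
position: [493.7, -33.3, 45.5]
eef_rot: [0.515, -0.489, 0.484, -0.511]
ft_force: [-11.8, -0.1, 17.6]
opening: 39.2
```

```bash
python3 go.py 493.5 -33.5 45.5 2.8; python3 pic.py w12
python3 - <<'E'
from h import *
from plant import *
o=[]
im=np.load("w12.npz")["im"]
for x in(50,430): o.append(cv2.resize(im[60:135,x:x+100],None,fx=4,fy=4,interpolation=cv2.INTER_NEAREST))
cv2.imwrite("pics/c12.png",np.hstack(o))
d=get_image("scene");a=cv2.resize(d["color"][160:310,200:340],(560,600),interpolation=cv2.INTER_CUBIC)
cv2.imwrite("pics/s12.png",a)
cv2.imwrite("pics/t12.png",get_image("top")["color"])
E
```

```text
t 10.72 pos [493.7 -33.3  45.5] yaw 3.08 tilt [-0.001 -0.008] F [-11.8  -0.1  17.6] op 39.2 q [-0.27  0.19  2.14 -0.    0.83  1.25]
need shares [ 0.01 -0.   -0.01] roll shares 0.07
[-0.37539132  1.32965773 -0.01750563]
```

View pics/c12.png

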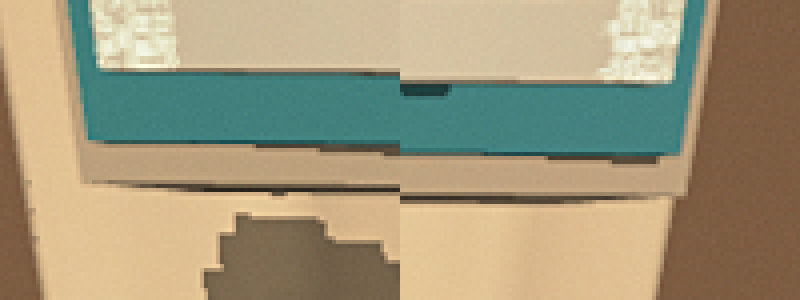

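View pics/s12.png

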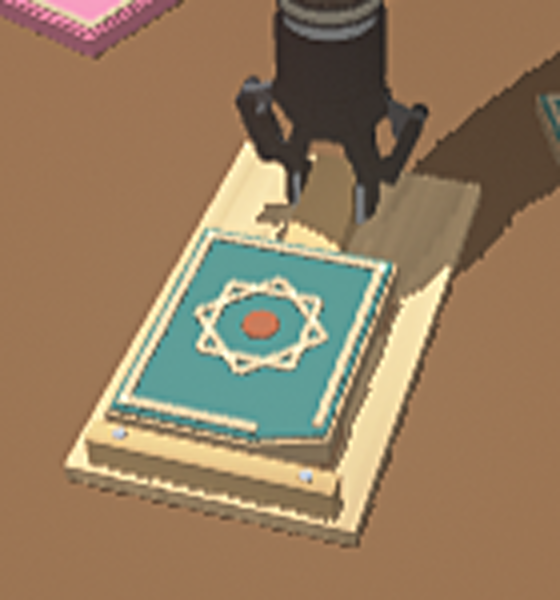

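View pics/t12.png

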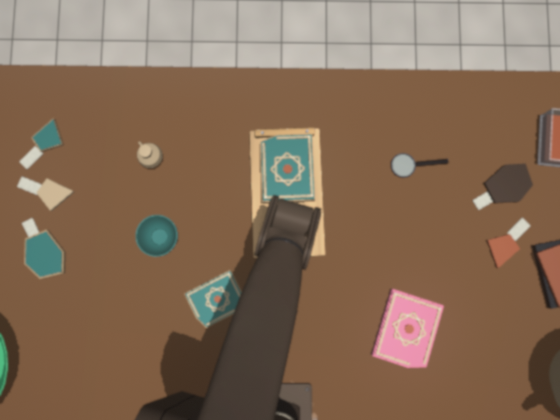

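The tile sits against the stop in the scene view. The bowl (157,236), juglet (149,155) and magnifier (403,165) are where they were. One last lift measurement.

Run:
```python
from edge import *
from plant import *
d=get_image("wrist")
for n,L,Rr in[("w12",(98.2,107),(469.5,110.2)),("w12",(70.2,105.7),(501.5,108.8))]:
    print(n,*edge(d,np.load(n+".npz")["T"],L,Rr),sep="\n  ")
```

```text
w12
  (27, array([565.1, -31.5,  27. ]), 'edge yaw', np.float64(2.61), 'in tool', array([ 2.1, 17.9, 71.6]))
  (32.08, array([565.1, -31.4,  32.1]), 'edge yaw', np.float64(2.61), 'in tool', array([ 2. , 12.8, 71.5]))
w12
  (27, array([565.7, -32.2,  27. ]), 'edge yaw', np.float64(2.69), 'in tool', array([ 2.8, 17.9, 72.1]))
  (50.16, array([565.2, -31.8,  50.2]), 'edge yaw', np.float64(2.69), 'in tool', array([ 2.4, -5.3, 71.5]))
```

Run:
```python
from plant import *
print(close_job())
```

```text
the job is handed in; nothing more can be done
None
```

I handed the job in with the wedge still gripped, flat on the board between the two near pads, and the tile's free end raised by about 4 mm. It took about 11 s of the 51 s allowed, and no verdict was reported.

- **Lift:** the wrist camera, compared with the tile before lifting, gives 3.9 to 4.1 mm. The nose position, about 52.5 mm past the edge, gives about 3.5 mm. The two disagree by about half a millimetre, but both are under the 7 mm limit.
- **Tile:** it slid about 3 mm on first contact, until it reached the stop. The edge direction stayed within 0.1° by my measurements (about 2.6°). The board measured 2.8 to 3.0°, which is within measuring error. The scene view shows the far end against the stop. I did not measure separately whether the far end still lies on its pads.
- **Wedge:** the gripper ended tilted about 0.4° nose-down, while its height stayed the same from first contact with the board. I take the wedge itself to be flat, but did not measure it directly.
- **Forces:** the final push was about 12 N, with about 17 N pressing down. The highest reading was a brief 38 N at the wrist while the fingers closed on the wedge on the table.
- **Other objects:** the last top view shows the bowl, juglet and magnifier where they started. The gripper stayed about 70 mm from the tile's edge.

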